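# Slide the heavy tube carrier into its bay

### The arm

A 6-joint arm with a two-finger parallel gripper is mounted at the origin on the work surface. World frame = base frame: x ahead of the robot, y to its left, z up, the work surface at z = 0. Lengths are in m, angles in rad, forces in N, time in s.
With the tool pointing down it reaches from about 0.325 to 0.775 m from the base axis. Payload 5.5 kg.
Tool frame: the origin (TCP) lies between the finger pads; the fingertips stand 19 mm ahead of it and the grasp point (between the pads) is the TCP (nose_length is the distance from the TCP to the fingertips, in m); z points along the fingers, y is the line along which they close (so a half turn about z gives the same grasp; the last joint's range is limited). The gripper opens to 88 mm and grips with 3 to 60 N. Pads are 20 mm wide; open, the fingers measure 115 mm over their backs; the gripper's body (75 mm by 178 mm) begins 61 mm behind the grasp point.
Start: joints at [1.169, 0.091, 1.231, -0, 1.82, -0.057], TCP at [0.203, 0.565, 0.242] pointing down, gripper open.
Joint ranges: [-2.87, 2.87], [-0.86, 2.18], [0.17, 2.46], [-1.51, 4.65], [0.06, 2.69], [-2.65, 2.65]. Speed limits (rad/s): [2.57, 2.57, 3.01, 3.14, 3.14, 3.14].

### API

Orientations are given as a rotation vector (axis times angle).
In Python, from station import * gives the robot as it stands.
- The arm moves only by the shell command python3 -m creep 'ROWS' [FORCE]. ROWS is JSON, a list of rows, each a list of 7 numbers: the shift along the world's x, y, z scaled (see below), then the turn, a rotation vector about the world's x, y, z scaled (see below), then the opening, from -1 (shut) to 1 (fully open). In form: [[tx, ty, tz, ax, ay, az, gripper], ...]. A call has 1 to 10 rows; each row is the pose to reach, as a shift and turn from the pose commanded when the call began, turning the shorter way round; what a row does not reach only later rows make up. The controller multiplies each number of a shift by 0.15 m and each number of a turn by pi rad. A row lasts 1/12 s, in which the tool goes at most 41.7 mm and 7.16 degrees, less where a joint would pass 70% of its speed; a pose out of reach is approached as far as the arm can. A call with a number of a shift or a turn outside -1 to 1 is refused whole. A call with a gripper value outside its range is refused whole. The fingers move at their own pace and stop on an object; FORCE is the grip in N (left out, the last holds). Time passes only in rows, so rows that repeat a pose let the fingers close. It gives the time, the measured TCP pose, the force, the opening and the grip force at its end, in the units of the state.
- sense(): the state, without advancing time (a new reading comes with each control period).
- read_camera(name): name is "scene" or "top" or "wrist"; returns the picture (384x512x3 uint8, red, green, blue); there is no depth.
- camera_model(name): a dict with "fx", "fy", "cx", "cy" (pixels), "rvec" (rotation vector, rad) and "tvec" (3), from world to camera coordinates, as OpenCV has them. Camera axes: x right, y down, z forward; pixel columns grow to the right and rows downward; lengths in m; the calibration is good to about 2 mm. The wrist camera is an equidistant fisheye: a pixel r from the principal point sees the ray r / f radians off the axis. A picture is of the moment at which its call begins: read the wrist's pose just before it. camera_model takes no time and is no camera call; for the wrist camera it gives the pose at the moment of the call.
- sign_off(): hands the job in; it is judged then, once.
The state is a dict: "time": time; "qpos": joint angles; "dq": joint speeds; "tau": joint torques, N m; "position": TCP position; "ee_rot": TCP orientation; "force": force on the tool from outside, world axes, zero at the start; "torque": the same for the moment, N m; "finger_gap": finger opening in m; "grasp_force": force on a finger pad.
Only numpy, scipy, OpenCV 4.12 (cv2) and the standard library are available. Lean on these libraries where they do the work, as an engineer would, in place of code of your own. Each camera call takes 0.05 s, during which the arm holds its last target. There are 200 camera calls.

### The job

Push the tall red tube carrier along the table into the red bay, until it stands squarely between the two red tape lines with its far side up against the bay's metal stop. It is heavy: pushed low on its base it slides, pushed on the tower it tips, so push only on the red base and keep it standing upright on the table; do not lift it or touch the tower or its handle. Leave the blue carrier and everything else on the table where they are, and finish clear of it all.

Things in the scene. Friction and masses are not known exactly. Their poses are not given: they have to be found in the camera images.
- red_carrier: red tube carrier: a heavy red base crate 100 mm deep (its x), 130 wide (its y), 60 tall, upright sides; centred on it a white tower 40 (x) x 66 (y) up to 170 mm, red tube caps to 194 mm. Origin: centre of underside. 1.4 to 2.2 kg, friction 0.5 to 0.7: slides at 7 to 15 N, may tip if pushed above 70 mm. Starts nearer the robot than the bays, +x away from the robot within 20 degrees.
- red_carrier_tower: the white tower on the red carrier's base, with its tube caps and black arch handle, one rigid piece with the base: 40 (x) x 66 (y) mm, from 60 to 170 mm up, caps to 194, handle bar along y, 65 mm wide, to 231 mm. Its origin is that of the carrier (centre of the carrier's underside). Not to be touched.
- red_bay: bay fixed to the table, left or right of the blue one by chance. Origin: on the table, where the carrier's origin comes when home; x points into the bay, away from the robot, as the carrier's x then does. Two red tape lines, flat, 12 mm wide, along x from -65 to +50 mm, inner edges at y = -82 and +82 mm. Open at -x.
- red_stop (a point): centre of the near face, 20 mm up, of the red bay's stop: an aluminium bar with red top across the bay's far end, 150 mm long in the bay's y, 20 mm thick, 39 mm high, near face at bay x = +50 mm.
- blue_bay: the same bay in blue, on the other side; the blue carrier stands in it.
- blue_carrier: blue tube carrier: a heavy blue base crate 100 mm deep (its x), 130 wide (its y), 60 tall, upright sides; centred on it a white tower 40 (x) x 66 (y) up to 170 mm, blue tube caps to 194 mm. Origin: centre of underside. Already parked in the blue bay; leave it.
- spray: white spray bottle with green label, 52 mm across, 170 mm tall, loose; origin at the centre of its underside. Leave it.
- dropper: small white bottle, 36 mm across, 65 mm tall, loose; origin at the centre of its underside. Leave it.
- tape_roll: roll of white tape standing flat, 64 mm across, 40 mm tall, loose; origin at the centre of its underside. Leave it.
- purple_rack: white rack full of purple-capped tubes, 100 x 80 mm, 85 mm tall, loose; origin at the centre of its underside. Leave it.
- swab_carton: cardboard carton with a green stripe, 70 x 100 mm, 35 mm tall, loose; origin at the centre of its underside. Leave it.
Mind the look-alikes: they are no part of the job. Several things look just like the red_carrier: the one meant starts farthest from the robot's base.

How it is judged:
At the end, for the whole second after the job is handed in: The red carrier stands at rest, upright (within 0.03 rad) and flat on the table (its underside less than 5 mm up) in the red bay: its origin is within 8 mm of home along the bay's x (not more than 4 mm past it), within 18 mm of the midline between the tapes, and its x within 0.1 rad of the bay's x (x of red_carrier in the frame of red_bay between -0.008 and 0.004 m and y of red_carrier in the frame of red_bay between -0.018 and 0.018 m and angle between the x axis of red_carrier and the x axis of red_bay, either way round below 0.1 rad and angle between red_carrier's own z axis and vertical below 0.03 rad and height (world z) of red_carrier below 0.005 m and linear speed of red_carrier below 0.01 m/s); the robot touches nothing.
It fails at once if the red carrier tips by more than 0.12 rad (7 degrees) (angle between red_carrier's own z axis and vertical above 0.12 rad).
It fails at once if the red carrier is lifted: its origin rises over 12 mm (height (world z) of red_carrier above 0.012 m).
It fails at once if the fingers or arm press on the red carrier's tower or handle with over 3 N (contact force between any of the fingers, the arm and red_carrier_tower above 3 N).
It fails at once if the blue carrier or another loose thing is moved by more than 15 mm (distance of any of blue_carrier, spray, dropper, tape_roll, purple_rack, swab_carton from where it was at the start of the episode above 0.015 m).
It also fails if it takes over 72 s, if anything falls off the work surface, if the arm or the gripper's body presses on something with over 40 N, if the wrist force passes 120 N, or if a joint passes its speed limit or range.

## Working session

There is one attempt and no reset: what is moved stays moved. The work goes in short steps, Python scripts to look and compute and a shell command to move; the robot and the scene stay as the last step left them, time stands still between calls to the robot, and variables do not carry over. Pictures are saved under pics/ and viewed, at most 10 in all, crops included, and the job is handed in when it is done.

```bash
mkdir -p pics; python3 - <<'E'
from station import *
import cv2,numpy as np
for n in("scene","top"):
    im=read_camera(n); cv2.imwrite(f"pics/{n}0.png",im[:,:,::-1]); m=camera_model(n)
    R=cv2.Rodrigues(np.array(m["rvec"],float))[0]; print(n,m["fx"],m["cx"],m["cy"],-R.T@np.array(m["tvec"]))
s=sense();print(s["time"],s["position"],s["ee_rot"],s["force"])
E
```

```text
scene 473.5342752677126 255.54222379901705 192.69627760936794 [ 1.16011317 -0.55993375  0.90250426]
top 359.2884924450728 257.40607626173653 192.65177590576053 [0.33257272 0.02282787 1.24554361]
0.1 [0.20274124 0.56447467 0.24059835] [-5.38970624e-01 -3.09459856e+00  2.70425646e-03] [ 0.32117037 -1.05962316 -0.75534545]
```

View pics/scene0.png

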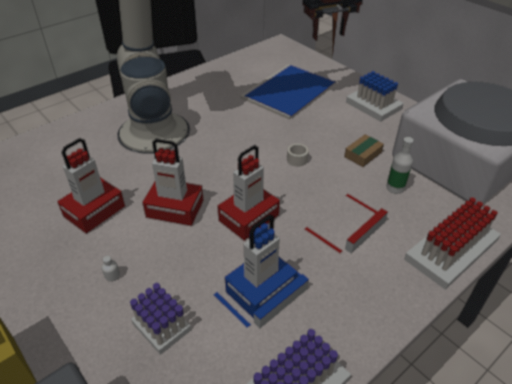

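View pics/top0.png

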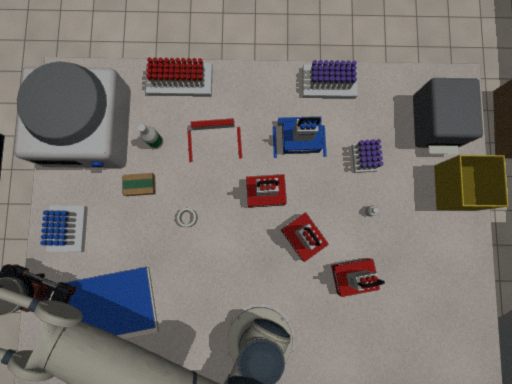

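The scene view shows three red carriers at about (91,203), (173,199) and (249,210). In the top view they are at about (356,278), (304,237) and (266,190). The red bay in the top view has its stop at (212,124) and its tapes at x≈190 and x≈240, and it is empty. The blue carrier is at (300,135). I'll measure the base distances to decide which red carrier is meant.

```bash
cat > h.py <<'E'
from station import *
import cv2,numpy as np
def cam(n):
    m=camera_model(n);R=cv2.Rodrigues(np.array(m["rvec"],float))[0];t=np.array(m["tvec"],float)
    return np.array([[m["fx"],0,m["cx"]],[0,m["fy"],m["cy"]],[0,0,1]]),R,t
def ray(n,p,z):
    K,R,t=cam(n);c=-R.T@t;p=np.atleast_2d(np.array(p,float))
    d=(R.T@np.linalg.inv(K)@np.c_[p,np.ones(len(p))].T).T
    return (c+d*((z-c[2])/d[:,2])[:,None])[:,:2]
def proj(n,P):
    K,R,t=cam(n);return cv2.projectPoints(np.array(P,float).reshape(-1,1,3),cv2.Rodrigues(R)[0],t,K,None)[0][:,0]
def redmask(im):
    i=im.astype(int);return ((i[...,0]>90)&(i[...,0]>2*i[...,1])&(i[...,0]>2*i[...,2])).astype(np.uint8)
def comps(im,amin=60):
    m=redmask(im);n,l,s,c=cv2.connectedComponentsWithStats(m)
    return [(l==k,s[k],c[k]) for k in range(1,n) if s[k][4]>amin]
E
python3 - <<'E'
from h import *
im=read_camera("top")
print("base px",proj("top",[[0,0,0]]))
for m,s,c in comps(im):
    ys,xs=np.nonzero(m); w=lambda z:ray("top",np.c_[xs,ys],z)
    for z in(0,.06):
        r=cv2.minAreaRect(w(z).astype(np.float32)); print(c.round(),s[4],z,np.round(r[0],3),np.round(r[1],3),round(r[2],1),"dist",round(np.hypot(*r[0]),3))
cv2.imwrite("pics/c1.png",cv2.resize(im[90:310,170:400],None,fx=2.7,fy=2.7,interpolation=cv2.INTER_CUBIC)[:,:,::-1])
E
```

```text
base px [[260.16624125 340.25879614]]
[212. 122.] 215 0 [0.745 0.181] [0.019 0.151] 5.1 dist 0.767
[212. 122.] 215 0.06 [0.725 0.173] [0.018 0.144] 5.1 dist 0.746
[239. 142.] 76 0 [0.675 0.083] [0.11  0.008] 5.3 dist 0.68
[239. 142.] 76 0.06 [0.658 0.08 ] [0.105 0.008] 5.3 dist 0.663
[189. 146.] 82 0 [0.658 0.259] [0.11  0.009] 5.3 dist 0.707
[189. 146.] 82 0.06 [0.642 0.247] [0.105 0.009] 5.3 dist 0.688
[267. 192.] 625 0 [ 0.504 -0.013] [0.102 0.133] 4.5 dist 0.504
[267. 192.] 625 0.06 [ 0.496 -0.012] [0.097 0.127] 4.5 dist 0.496
[308. 237.] 492 0 [ 0.344 -0.149] [0.133 0.103] 35.9 dist 0.375
[308. 237.] 492 0.06 [ 0.343 -0.141] [0.127 0.098] 35.9 dist 0.371
[357. 266.] 328 0 [ 0.246 -0.32 ] [0.038 0.136] 2.2 dist 0.404
[357. 266.] 328 0.06 [ 0.25  -0.304] [0.036 0.129] 2.2 dist 0.394
[354. 290.] 212 0 [ 0.17  -0.332] [0.034 0.132] 6.8 dist 0.373
[354. 290.] 212 0.06 [ 0.178 -0.315] [0.032 0.126] 6.8 dist 0.362
```

View pics/c1.png

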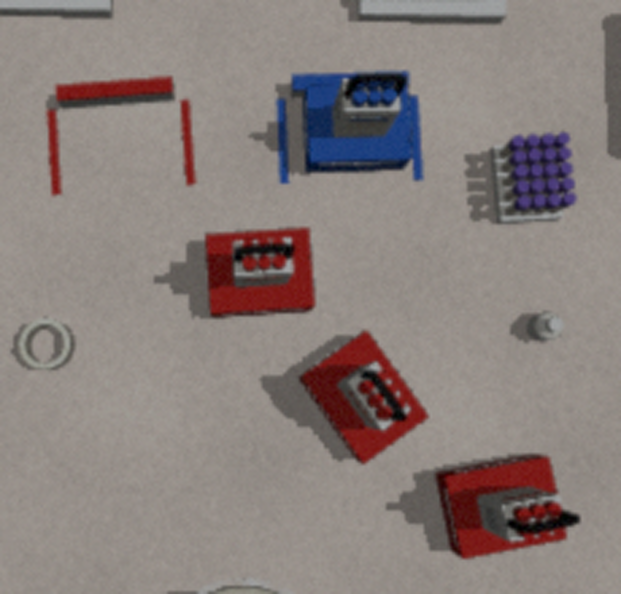

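Candidates in the top view are (267,192) at 0.50 m from the base, (308,237) at 0.37 m and (356,278) at about 0.39 m. The crop confirms that (267,192), at world (0.496,-0.012) with yaw about +4.5°, is the farthest. It is also the only one that fits the yaw limit and sits just ahead of the bay, so it is the one meant. The bay's home is about (0.674,0.171) with yaw about 5.2°: the tape spacing measures 177 mm against 176 expected, and the stop agrees.

Plan: push 166 mm sideways on the right face, then 194 mm forward on the rear face. I'll keep the fingers low and lean the tool 20° away from the tower. First I raise the arm and turn it.

```bash
python3 -m creep '[[0,0,0.45,0,0,-0.03,0.1],[0,0,0.45,0,0,-0.07,0.1],[0,-0.2,0.45,0,0,-0.11,0.1],[0.1,-0.4,0.45,0,0,-0.15,0.1],[0.2,-0.6,0.45,0,0,-0.19,0.1],[0.3,-0.8,0.45,0,0,-0.23,0.1],[0.4,-0.9,0.45,0,0,-0.27,0.1],[0.4,-0.9,0.45,0,0,-0.31,0.1],[0.4,-0.9,0.45,0,0,-0.364,0.1],[0.4,-0.9,0.45,0,0,-0.364,0.1]]'
python3 -m creep '[[0.2,-0.2,0,0,0,0,0.1],[0.4,-0.45,0,0,0,0,0.1],[0.6,-0.7,0,0,0,0,0.1],[0.7,-0.9,0,0,0,0,0.1],[0.8,-1,0,0,0,0,0.1],[0.8,-1,0,0,0,0,0.1]]'
python3 -m creep '[[0.2,-0.2,0,0,0,0,0.1],[0.4,-0.45,0,0,0,0,0.1],[0.6,-0.7,0,0,0,0,0.1],[0.7,-0.9,0,0,0,0,0.1],[0.8,-1,0,0,0,0,0.1],[0.8,-1,0,0,0,0,0.1]]'
python3 - <<'E'
from h import *
s=sense();R=cv2.Rodrigues(s["ee_rot"])[0];print(s["time"],s["position"],R.round(3).tolist(),s["finger_gap"],s["qpos"].round(2) if hasattr(s["qpos"],"round") else s["qpos"])
E
```

```text
time: 0.98
position: [0.2632, 0.4292, 0.309]
ee_rot: [-2.137, -2.303, 0.0]
force: [0.2, -0.1, 0.6]
finger_gap: 0.0483
grasp_force: 0.0
time: 1.48
position: [0.3852, 0.2762, 0.3088]
ee_rot: [2.134, 2.304, -0.001]
force: [0.2, -0.0, 0.3]
finger_gap: 0.048
grasp_force: 0.0
time: 1.98
position: [0.5048, 0.1265, 0.3077]
ee_rot: [-2.134, -2.306, 0.003]
force: [0.5, -0.0, 0.0]
finger_gap: 0.0483
grasp_force: 0.0
1.9833 [0.50481344 0.12654    0.30768341] [[-0.077, 0.997, -0.001], [0.997, 0.077, -0.002], [-0.001, -0.002, -1.0]] 0.048332205068754734 [ 0.18 -0.1   1.3  -0.    1.94  0.1 ]
```

```bash
python3 -m creep '[[0,-0.2,0,0,0,0,0.1],[0,-0.4,0,0,0,0,0.1],[0,-0.6,0,0,0,0,0.1],[0,-0.8,0,0,0,0,0.1],[0,-0.9,0,0,0,0,0.1],[0,-0.9,0,0,0,0,0.1]]'
python3 -m creep '[[0,-0.2,0,0.03,0.003,0,0.1],[0,-0.4,0,0.06,0.005,0,0.1],[0,-0.6,0,0.09,0.008,0,0.1],[0,-0.78,0,0.111,0.01,0,0.1],[0,-0.78,0,0.111,0.01,0,0.1],[0,-0.78,0,0.111,0.01,0,0.1]]'
python3 -m creep '[[0,0,-0.2,0,0,0,0.1],[0,0,-0.4,0,0,0,0.1],[0,0,-0.6,0,0,0,0.1],[0,0,-0.8,0,0,0,0.1],[0,0,-0.9,0,0,0,0.1],[0,0,-0.9,0,0,0,0.1]]'
python3 - <<'E'
from h import *
im=read_camera("scene");cv2.imwrite("pics/s2.png",im[:,:,::-1]);s=sense();print(s["position"])
E
```

```text
time: 2.48
position: [0.5025, -0.0067, 0.3089]
ee_rot: [-2.131, -2.308, 0.001]
force: [0.5, -0.0, -0.4]
finger_gap: 0.0481
grasp_force: 0.0
time: 2.98
position: [0.503, -0.1228, 0.3077]
ee_rot: [-1.94, -2.101, -0.339]
force: [0.9, 1.0, 0.7]
finger_gap: 0.0488
grasp_force: 0.0
time: 3.48
position: [0.5017, -0.1188, 0.1704]
ee_rot: [-1.932, -2.104, -0.336]
force: [-0.3, 1.0, 0.2]
finger_gap: 0.0484
grasp_force: 0.0
[ 0.50244922 -0.1193628   0.17314503]
```

View pics/s2.png

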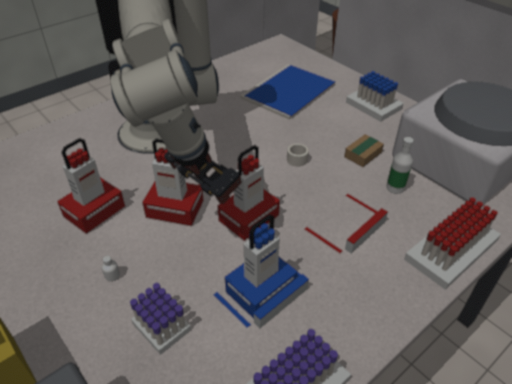

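The scene view shows the gripper at (215,175), between the target (249,210) and the neighbouring look-alike (173,199). It is tilted away from the target and reads no contact force. I'll continue down slowly.

```bash
python3 -m creep '[[0,0,-0.1,0,0,0,0.1],[0,0,-0.2,0,0,0,0.1],[0,0,-0.3,0,0,0,0.1],[0,0,-0.4,0,0,0,0.1],[0,0,-0.5,0,0,0,0.1],[0,0,-0.6,0,0,0,0.1],[0,0,-0.7,0,0,0,0.1],[0,0,-0.8,0,0,0,0.1],[0,0,-0.9,0,0,0,0.1],[0,0,-0.9,0,0,0,0.1]]'
python3 -m creep '[[0,0.03,0,0,0,0,0.1],[0,0.06,0,0,0,0,0.1],[0,0.09,0,0,0,0,0.1],[0,0.12,0,0,0,0,0.1],[0,0.15,0,0,0,0,0.1],[0,0.18,0,0,0,0,0.1],[0,0.2,0,0,0,0,0.1],[0,0.2,0,0,0,0,0.1]]'
```

```text
time: 4.37
position: [0.5029, -0.1208, 0.0387]
ee_rot: [-1.937, -2.107, -0.339]
force: [-0.3, 0.4, 0.4]
finger_gap: 0.0483
grasp_force: 0.0
time: 5.03
position: [0.5033, -0.0944, 0.0399]
ee_rot: [-1.944, -2.109, -0.337]
force: [0.4, -9.0, 2.4]
finger_gap: 0.0482
grasp_force: 4.3
```

Contact is as predicted, with about 9 N of sliding friction. I'll push sideways and then check.

```bash
python3 -m creep '[[-0.003,0.04,0,0,0,0,0.1],[-0.007,0.08,0,0,0,0,0.1],[-0.01,0.12,0,0,0,0,0.1],[-0.015,0.17,0,0,0,0,0.1],[-0.02,0.22,0,0,0,0,0.1],[-0.024,0.27,0,0,0,0,0.1],[-0.029,0.32,0,0,0,0,0.1],[-0.032,0.36,0,0,0,0,0.1],[-0.036,0.4,0,0,0,0,0.1],[-0.036,0.4,0,0,0,0,0.1]]'
cat > look.py <<'E'
from h import *
im=read_camera("top")
H=np.array([.674,.171]);a=np.radians(5.2);u=np.array([np.cos(a),np.sin(a)]);v=np.array([-u[1],u[0]])
for m,s,c in comps(im,30):
    ys,xs=np.nonzero(m); r=cv2.minAreaRect(ray("top",np.c_[xs,ys],.06).astype(np.float32))
    C=np.array(r[0]); print(c.round(),s[4],np.round(C,3),np.round(r[1],3),round(r[2],1),"bay x,y mm",((C-H)@u*1e3).round(1),((C-H)@v*1e3).round(1))
s=sense();print(s["time"],s["position"],s["force"])
E
python3 look.py
```

```text
time: 5.87
position: [0.4983, -0.034, 0.0399]
ee_rot: [-1.944, -2.109, -0.339]
force: [0.7, -7.1, -0.4]
finger_gap: 0.0484
grasp_force: 3.8
[180.  70.] 32 [0.912 0.292] [0.015 0.031] 0.9 bay x,y mm 248.2 98.6
[212. 122.] 218 [0.725 0.174] [0.018 0.144] 5.1 bay x,y mm 51.4 -2.1
[239. 143.] 78 [0.657 0.08 ] [0.102 0.009] 5.3 bay x,y mm -25.3 -88.7
[189. 146.] 82 [0.642 0.247] [0.105 0.009] 5.3 bay x,y mm -24.7 78.9
[234. 181.] 92 [0.523 0.089] [0.027 0.053] 6.6 bay x,y mm -157.4 -67.7
[250. 188.] 36 [0.503 0.042] [0.014 0.031] 10.3 bay x,y mm -182.4 -112.8
[232. 201.] 66 [0.456 0.096] [0.03  0.027] 1.3 bay x,y mm -224.4 -54.7
[251. 202.] 169 [0.458 0.036] [0.029 0.076] 4.6 bay x,y mm -227.6 -115.2
[305. 220.] 145 [ 0.398 -0.146] [0.066 0.038] 67.5 bay x,y mm -303.1 -290.7
[356. 266.] 346 [ 0.25  -0.303] [0.039 0.129] 3.6 bay x,y mm -464.9 -434.0
[369. 279.] 47 [ 0.21 -0.35] [0.012 0.05 ] 10.7 bay x,y mm -509.3 -476.7
[354. 290.] 215 [ 0.173 -0.314] [0.034 0.126] 0.7 bay x,y mm -543.2 -437.9
5.9167 [ 0.49833744 -0.03404861  0.03987928] [ 1.60073007 -7.14842896  1.94939402]
```

```bash
python3 -m creep '[[-0.003,0.04,0,0,0,0,0.1],[-0.007,0.08,0,0,0,0,0.1],[-0.01,0.12,0,0,0,0,0.1],[-0.015,0.17,0,0,0,0,0.1],[-0.02,0.22,0,0,0,0,0.1],[-0.024,0.27,0,0,0,0,0.1],[-0.029,0.32,0,0,0,0,0.1],[-0.032,0.36,0,0,0,0,0.1],[-0.036,0.4,0,0,0,0,0.1],[-0.036,0.4,0,0,0,0,0.1]]'
python3 -m creep '[[-0.003,0.04,0,0,0,0,0.1],[-0.007,0.08,0,0,0,0,0.1],[-0.01,0.12,0,0,0,0,0.1],[-0.014,0.16,0,0,0,0,0.1],[-0.018,0.2,0,0,0,0,0.1],[-0.022,0.24,0,0,0,0,0.1],[-0.025,0.27,0,0,0,0,0.1],[-0.027,0.295,0,0,0,0,0.1],[-0.027,0.295,0,0,0,0,0.1],[-0.027,0.295,0,0,0,0,0.1]]'
python3 -m creep '[[0,-0.1,0,0,0,0,0.1],[0,-0.2,0,0,0,0,0.1],[0,-0.3,0.1,0,0,0,0.1],[0,-0.35,0.3,0,0,0,0.1],[0,-0.35,0.5,0,0,0,0.1],[0,-0.35,0.7,0,0,0,0.1],[0,-0.35,0.9,0,0,0,0.1],[0,-0.35,1,0,0,0,0.1],[0,-0.35,1,0,0,0,0.1]]'
python3 -m creep '[[0,-0.3,0.3,-0.03,0,0,0.1],[0,-0.5,0.6,-0.07,0,0,0.1],[0,-0.5,0.8,-0.11,-0.01,0,0.1],[0,-0.5,0.8,-0.111,-0.01,0,0.1]]'
python3 look.py
```

```text
time: 6.75
position: [0.493, 0.0261, 0.0398]
ee_rot: [-1.944, -2.109, -0.339]
force: [1.2, -8.7, 1.0]
finger_gap: 0.0482
grasp_force: 3.9
time: 7.58
position: [0.4891, 0.0698, 0.0398]
ee_rot: [-1.944, -2.109, -0.339]
force: [1.9, -9.1, 1.6]
finger_gap: 0.0484
grasp_force: 4.7
time: 8.33
position: [0.4894, 0.0194, 0.1939]
ee_rot: [-1.941, -2.112, -0.347]
force: [0.4, 0.2, 0.4]
finger_gap: 0.0485
grasp_force: 0.0
time: 8.67
position: [0.4882, -0.0554, 0.3139]
ee_rot: [2.119, 2.305, -0.001]
force: [0.1, 0.6, 0.3]
finger_gap: 0.048
grasp_force: 0.0
[212. 123.] 215 [0.725 0.173] [0.018 0.144] 4.8 bay x,y mm 51.2 -2.2
[239. 142.] 78 [0.657 0.08 ] [0.102 0.008] 5.4 bay x,y mm -25.3 -88.8
[189. 146.] 82 [0.642 0.247] [0.105 0.009] 5.3 bay x,y mm -24.7 79.0
[211. 181.] 68 [0.525 0.176] [0.01  0.083] 0.8 bay x,y mm -148.0 18.6
[299. 221.] 141 [ 0.387 -0.119] [0.031 0.08 ] 35.9 bay x,y mm -312.4 -263.3
[321. 243.] 116 [ 0.323 -0.197] [0.036 0.072] 80.5 bay x,y mm -382.7 -334.3
[356. 266.] 345 [ 0.25  -0.303] [0.039 0.129] 3.6 bay x,y mm -464.9 -434.0
[367. 279.] 34 [ 0.209 -0.341] [0.011 0.032] 11.6 bay x,y mm -509.5 -467.5
[354. 290.] 215 [ 0.178 -0.315] [0.032 0.126] 7.6 bay x,y mm -537.6 -439.2
8.7167 [ 0.48860704 -0.05571846  0.31588371] [-1.52095995 -0.29834337  2.15958949]
```

```bash
python3 -m creep '[[0,0,0,0,0,0.04,0.1],[0,0,0,0,0,0.075,0.1],[0,-0.2,0,0,0,0.115,0.1],[0,-0.4,0,0,0,0.15,0.1],[0,-0.6,0,0,0,0.19,0.1],[0,-0.8,0,0,0,0.23,0.1],[0,-1,0,0,0,0.27,0.1],[0,-1,0,0,0,0.31,0.1],[0,-1,0,0,0,0.35,0.1],[0,-1,0,0,0,0.385,0.1]]'
python3 look.py; python3 - <<'E'
from h import *
a=read_camera("scene");b=read_camera("top")
cv2.imwrite("pics/v3.png",np.hstack([cv2.resize(a[100:320,50:420],(400,238)),cv2.resize(b[80:310,140:400],(400,354))[:238]])[:,:,::-1])
E
```

```text
time: 9.55
position: [0.4877, -0.2061, 0.3065]
ee_rot: [-0.428, -3.109, -0.002]
force: [-0.3, 0.0, 0.4]
finger_gap: 0.0482
grasp_force: 0.0
[163.  70.] 31 [0.913 0.351] [0.011 0.031] 0.9 bay x,y mm 254.4 157.2
[196.  70.] 32 [0.911 0.233] [0.011 0.031] 0.9 bay x,y mm 242.0 39.9
[212. 123.] 219 [0.725 0.173] [0.018 0.144] 5.1 bay x,y mm 51.2 -2.2
[239. 142.] 77 [0.658 0.08 ] [0.105 0.008] 5.4 bay x,y mm -23.7 -88.9
[189. 146.] 80 [0.642 0.247] [0.105 0.009] 5.3 bay x,y mm -24.7 78.9
[208. 182.] 110 [0.522 0.174] [0.024 0.094] 15.0 bay x,y mm -151.1 17.0
[214. 190.] 35 [0.491 0.158] [0.01 0.03] 0.8 bay x,y mm -183.0 4.1
[208. 204.] 208 [0.449 0.176] [0.04  0.073] 0.7 bay x,y mm -223.2 25.1
[229. 204.] 64 [0.447 0.106] [0.02 0.04] 0.7 bay x,y mm -231.9 -44.3
[299. 221.] 149 [ 0.387 -0.12 ] [0.031 0.081] 35.9 bay x,y mm -312.2 -263.6
[365. 267.] 164 [ 0.255 -0.332] [0.075 0.038] 87.7 bay x,y mm -463.0 -463.3
[367. 279.] 36 [ 0.208 -0.341] [0.014 0.032] 11.6 bay x,y mm -510.7 -467.6
[356. 290.] 186 [ 0.182 -0.315] [0.031 0.124] 11.1 bay x,y mm -534.4 -439.9
9.6 [ 0.48772976 -0.20585409  0.30666785] [-0.47670129  0.24350641 -1.70199715]
```

View pics/v3.png

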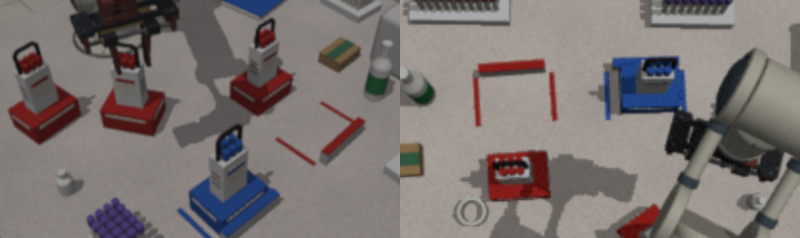

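The target stands upright at (518,175) in the crop, ahead of the bay and partly in the arm's shadow. I'll re-measure it with a mask that tolerates shadow.

```bash
sed -i 's/>90)&(i\[...,0\]>2\*i\[...,1\])&(i\[...,0\]>2\*i\[...,2\])/>T)\&(i[...,0]>1.8*i[...,1])\&(i[...,0]>1.8*i[...,2])/; s/^def ray/T=45\ndef ray/' h.py; python3 look.py | grep -v '2[0-9][0-9]\.[0-9] [0-9-]'
```

```text
[212. 123.] 237 [0.725 0.173] [0.02  0.144] 5.1 bay x,y mm 50.5 -2.2
[239. 142.] 88 [0.658 0.08 ] [0.105 0.01 ] 5.4 bay x,y mm -23.7 -89.2
[190. 146.] 91 [0.642 0.247] [0.105 0.01 ] 5.5 bay x,y mm -24.7 78.7
[218. 195.] 752 [0.482 0.152] [0.1   0.128] 4.9 bay x,y mm -193.1 -1.2
[212. 191.] 67 [0.491 0.168] [0.017 0.05 ] 0.8 bay x,y mm -182.2 14.0
[295. 230.] 423 [ 0.359 -0.128] [0.088 0.099] 36.1 bay x,y mm -340.4 -269.7
[365. 267.] 183 [ 0.252 -0.329] [0.039 0.079] 3.1 bay x,y mm -465.2 -459.9
[369. 279.] 84 [ 0.208 -0.348] [0.017 0.054] 9.8 bay x,y mm -511.2 -475.0
[356. 290.] 223 [ 0.187 -0.314] [0.044 0.125] 11.2 bay x,y mm -528.8 -439.3
9.75 [ 0.48786731 -0.20536976  0.30766244] [ 0.17490864  0.51395648 -0.39212707]
```

Before the forward push the carrier is at bay (-193,-1) mm with yaw 4.9°, which lines it up well. I'll move behind it.

```bash
python3 -m creep '[[-0.1,0.2,0,0,0,0.035,0.4],[-0.2,0.4,0,0,0,0.07,0.4],[-0.3,0.6,0,0,0,0.115,0.4],[-0.35,0.8,0,0,0,0.115,0.4],[-0.35,0.8,0,0,0,0.115,0.4]]'
python3 -m creep '[[-0.1,0.2,0,0,0,0,0.4],[-0.2,0.4,0,0,0,0,0.4],[-0.3,0.6,0,0,0,0,0.4],[-0.34,0.8,0,0,0,0,0.4],[-0.34,0.8,0,0,0,0,0.4]]'
python3 -m creep '[[0,0.2,0,0.003,-0.03,0,0.4],[0,0.4,0,0.006,-0.06,0,0.4],[0,0.6,0,0.009,-0.09,0,0.4],[0,0.74,0,0.01,-0.111,0,0.4],[0,0.74,0,0.01,-0.111,0,0.4],[0,0.74,0,0.01,-0.111,0,0.4]]'
python3 - <<'E'
from h import *
s=sense();print(s["position"],cv2.Rodrigues(s["ee_rot"])[0].round(3).tolist(),s["qpos"])
E
```

```text
time: 10.17
position: [0.4344, -0.0817, 0.3099]
ee_rot: [-0.133, 3.137, 0.002]
force: [-0.3, -0.5, 0.1]
finger_gap: 0.0616
grasp_force: 0.0
time: 10.58
position: [0.3835, 0.0379, 0.3094]
ee_rot: [-0.133, 3.138, 0.002]
force: [0.0, -1.1, -0.9]
finger_gap: 0.0615
grasp_force: 0.0
time: 11.08
position: [0.384, 0.1459, 0.3089]
ee_rot: [-0.117, 2.79, 0.024]
force: [0.2, 0.2, 0.5]
finger_gap: 0.0616
grasp_force: 0.0
[0.38402012 0.14588584 0.30886983] [[-0.936, -0.084, 0.341], [-0.079, 0.996, 0.031], [-0.343, 0.002, -0.939]] [ 0.35132777 -0.69187867  1.77684913 -0.08941903  1.7172515  -1.33177474]
```

```bash
python3 -m creep '[[0,0,-0.2,0,0,0,0.4],[0,0,-0.4,0,0,0,0.4],[0,0,-0.6,0,0,0,0.4],[0,0,-0.8,0,0,0,0.4],[0,0,-0.9,0,0,0,0.4],[0,0,-0.9,0,0,0,0.4]]'
python3 -m creep '[[0,0,-0.1,0,0,0,0.4],[0,0,-0.2,0,0,0,0.4],[0,0,-0.3,0,0,0,0.4],[0,0,-0.4,0,0,0,0.4],[0,0,-0.5,0,0,0,0.4],[0,0,-0.6,0,0,0,0.4],[0,0,-0.7,0,0,0,0.4],[0,0,-0.8,0,0,0,0.4],[0,0,-0.9,0,0,0,0.4],[0,0,-0.9,0,0,0,0.4]]'
python3 -m creep '[[0.03,0.003,0,0,0,0,0.4],[0.06,0.006,0,0,0,0,0.4],[0.09,0.008,0,0,0,0,0.4],[0.12,0.011,0,0,0,0,0.4],[0.15,0.014,0,0,0,0,0.4],[0.18,0.016,0,0,0,0,0.4],[0.21,0.019,0,0,0,0,0.4],[0.24,0.022,0,0,0,0,0.4],[0.25,0.023,0,0,0,0,0.4],[0.25,0.023,0,0,0,0,0.4]]'
```

```text
time: 11.58
position: [0.3837, 0.1432, 0.1689]
ee_rot: [-0.111, 2.798, 0.019]
force: [-0.5, 0.3, -1.6]
finger_gap: 0.0617
grasp_force: 0.0
time: 12.42
position: [0.384, 0.1439, 0.0371]
ee_rot: [-0.112, 2.794, 0.021]
force: [0.3, 0.1, 0.9]
finger_gap: 0.0617
grasp_force: 0.0
time: 13.25
position: [0.4207, 0.1489, 0.0393]
ee_rot: [-0.115, 2.794, 0.024]
force: [-15.3, -1.7, 11.5]
finger_gap: 0.0612
grasp_force: 7.9
```

```bash
python3 -m creep '[[0.04,0.004,0.02,0,0,0,0.4],[0.09,0.008,0.02,0,0,0,0.4],[0.14,0.013,0.02,0,0,0,0.4],[0.19,0.017,0.02,0,0,0,0.4],[0.25,0.023,0.02,0,0,0,0.4],[0.31,0.028,0.02,0,0,0,0.4],[0.37,0.034,0.02,0,0,0,0.4],[0.42,0.038,0.02,0,0,0,0.4],[0.46,0.042,0.02,0,0,0,0.4],[0.46,0.042,0.02,0,0,0,0.4]]'
python3 look.py | head -8
```

```text
time: 14.08
position: [0.4895, 0.155, 0.04]
ee_rot: [-0.115, 2.796, 0.023]
force: [-5.4, 0.2, -0.2]
finger_gap: 0.0612
grasp_force: 3.0
[174.  69.] 1089 [0.916 0.311] [0.081 0.194] 0.9 bay x,y mm 253.4 117.1
[212. 123.] 235 [0.725 0.173] [0.019 0.144] 5.1 bay x,y mm 50.6 -2.2
[239. 142.] 88 [0.658 0.08 ] [0.105 0.01 ] 5.4 bay x,y mm -23.7 -89.2
[189. 146.] 90 [0.642 0.247] [0.105 0.01 ] 5.3 bay x,y mm -24.7 78.8
[217. 175.] 671 [0.555 0.159] [0.101 0.129] 4.6 bay x,y mm -119.9 -1.6
[210. 165.] 78 [0.578 0.176] [0.021 0.054] 0.8 bay x,y mm -95.5 13.7
[303. 237.] 817 [ 0.343 -0.14 ] [0.127 0.1  ] 35.7 bay x,y mm -357.7 -280.0
[309. 238.] 71 [ 0.34  -0.155] [0.053 0.018] 35.3 bay x,y mm -362.3 -294.1
```

```bash
python3 -m creep '[[0.04,0.004,0,0,0,0,0.4],[0.09,0.008,0,0,0,0,0.4],[0.14,0.013,0,0,0,0,0.4],[0.19,0.017,0,0,0,0,0.4],[0.25,0.023,0,0,0,0,0.4],[0.31,0.028,0,0,0,0,0.4],[0.37,0.034,0,0,0,0,0.4],[0.42,0.038,0,0,0,0,0.4],[0.46,0.042,0,0,0,0,0.4],[0.46,0.042,0,0,0,0,0.4]]'
python3 -m creep '[[0.03,0.003,0,0,0,0,0.4],[0.06,0.006,0,0,0,0,0.4],[0.09,0.008,0,0,0,0,0.4],[0.12,0.011,0,0,0,0,0.4],[0.15,0.014,0,0,0,0,0.4],[0.18,0.016,0,0,0,0,0.4],[0.21,0.019,0,0,0,0,0.4],[0.23,0.021,0,0,0,0,0.4],[0.23,0.021,0,0,0,0,0.4]]'
python3 look.py | head -8
```

```text
time: 14.97
position: [0.5585, 0.1614, 0.0401]
ee_rot: [-0.116, 2.796, 0.023]
force: [-6.0, -0.5, 1.5]
finger_gap: 0.0614
grasp_force: 3.3
time: 15.72
position: [0.5923, 0.1646, 0.04]
ee_rot: [-0.116, 2.797, 0.023]
force: [-11.3, -0.5, 3.2]
finger_gap: 0.0613
grasp_force: 5.4
[174.  69.] 1102 [0.916 0.31 ] [0.081 0.194] 0.9 bay x,y mm 253.4 116.9
[213. 122.] 212 [0.725 0.173] [0.019 0.144] 4.8 bay x,y mm 51.1 -2.2
[208. 131.] 103 [0.695 0.186] [0.028 0.054] 1.9 bay x,y mm 22.2 13.2
[215. 144.] 629 [0.66  0.168] [0.1  0.13] 4.7 bay x,y mm -13.7 -1.7
[239. 142.] 89 [0.658 0.08 ] [0.105 0.011] 3.9 bay x,y mm -23.7 -89.1
[189. 144.] 76 [0.651 0.248] [0.088 0.01 ] 5.8 bay x,y mm -16.1 78.7
[303. 237.] 813 [ 0.343 -0.14 ] [0.127 0.1  ] 35.7 bay x,y mm -357.7 -280.0
[309. 238.] 73 [ 0.34  -0.155] [0.053 0.018] 35.3 bay x,y mm -362.3 -294.1
```

About 14 mm remain. I'll creep forward 1.5 mm at a time until the force rises at the stop.

```bash
python3 -m creep '[[0.01,0.001,0,0,0,0,0.4],[0.02,0.002,0,0,0,0,0.4],[0.03,0.003,0,0,0,0,0.4],[0.04,0.004,0,0,0,0,0.4],[0.05,0.005,0,0,0,0,0.4],[0.06,0.006,0,0,0,0,0.4],[0.065,0.006,0,0,0,0,0.4],[0.065,0.006,0,0,0,0,0.4]]'
python3 -m creep '[[0.006,0,0,0,0,0,0.4],[0.012,0.001,0,0,0,0,0.4],[0.018,0.001,0,0,0,0,0.4],[0.018,0.001,0,0,0,0,0.4]]'
```

```text
time: 16.43
position: [0.6014, 0.1655, 0.04]
ee_rot: [-0.116, 2.798, 0.023]
force: [-13.6, -1.4, 6.1]
finger_gap: 0.0618
grasp_force: 7.1
time: 16.77
position: [0.6041, 0.1657, 0.04]
ee_rot: [-0.116, 2.798, 0.023]
force: [-13.9, -1.1, 5.9]
finger_gap: 0.0616
grasp_force: 7.2
```

```bash
python3 -m creep '[[0.006,0,0,0,0,0,0.4],[0.012,0.001,0,0,0,0,0.4],[0.012,0.001,0,0,0,0,0.4]]'
python3 -m creep '[[0.006,0,0,0,0,0,0.4],[0.012,0.001,0,0,0,0,0.4],[0.012,0.001,0,0,0,0,0.4]]'
python3 look.py | sed -n 1,6p
```

```text
time: 17.02
position: [0.6052, 0.1658, 0.04]
ee_rot: [-0.116, 2.8, 0.023]
force: [-19.7, -1.6, 9.2]
finger_gap: 0.0616
grasp_force: 9.9
time: 17.27
position: [0.6055, 0.1658, 0.0399]
ee_rot: [-0.116, 2.803, 0.022]
force: [-30.4, -4.2, 15.6]
finger_gap: 0.0612
grasp_force: 15.3
[174.  69.] 1096 [0.916 0.31 ] [0.081 0.194] 0.9 bay x,y mm 253.4 116.9
[215. 138.] 683 [0.68 0.17] [0.109 0.144] 4.5 bay x,y mm 6.1 -1.7
[208. 127.] 108 [0.709 0.187] [0.028 0.055] 0.9 bay x,y mm 36.5 12.4
[239. 143.] 95 [0.659 0.08 ] [0.105 0.011] 3.5 bay x,y mm -23.7 -89.1
[189. 141.] 64 [0.658 0.249] [0.074 0.01 ] 5.5 bay x,y mm -9.2 78.7
[303. 237.] 816 [ 0.343 -0.14 ] [0.127 0.1  ] 35.7 bay x,y mm -357.7 -280.0
```

The force climbs from 14 to 30 N with no motion, so the carrier is against the stop. I'll back off, rise clear and check.

```bash
python3 -m creep '[[-0.03,-0.003,0,0,0,0,0.4],[-0.1,-0.01,0,0,0,0,0.4],[-0.2,-0.02,0,0,0,0,0.4],[-0.35,-0.03,0,0,0,0,0.4],[-0.5,-0.05,0.1,0,0,0,0.4],[-0.6,-0.06,0.3,0,0,0,0.4],[-0.6,-0.06,0.5,0,0,0,0.4],[-0.6,-0.06,0.8,0,0,0,0.4],[-0.6,-0.06,1,0,0,0,0.4],[-0.6,-0.06,1,0,0,0,0.4]]'
python3 -m creep '[[-0.1,0,0.2,0,0,0,0.4],[-0.2,0,0.4,0,0,0,0.4],[-0.3,-0.2,0.6,0,0,0,0.4],[-0.3,-0.4,0.8,0,0,0,0.4],[-0.3,-0.6,0.8,0,0,0,0.4],[-0.3,-0.6,0.8,0,0,0,0.4]]'
python3 look.py | sed -n 1,6p; python3 - <<'E'
from h import *
a=read_camera("scene");b=read_camera("top")
cv2.imwrite("pics/v4.png",np.hstack([cv2.resize(a[100:320,50:420],(400,238)),cv2.resize(b[80:310,140:400],(400,354))[:238]])[:,:,::-1])
E
```

```text
time: 18.15
position: [0.5235, 0.1578, 0.2022]
ee_rot: [-0.114, 2.776, 0.028]
force: [0.9, 0.4, 1.7]
finger_gap: 0.0616
grasp_force: 0.0
time: 18.65
position: [0.4764, 0.0625, 0.3156]
ee_rot: [-0.108, 2.784, 0.02]
force: [0.6, -0.8, -0.4]
finger_gap: 0.0613
grasp_force: 0.0
[174.  69.] 1091 [0.916 0.311] [0.081 0.194] 0.9 bay x,y mm 253.4 117.1
[214. 140.] 798 [0.673 0.168] [0.122 0.144] 6.1 bay x,y mm -1.4 -3.0
[208. 127.] 108 [0.709 0.187] [0.028 0.055] 0.9 bay x,y mm 36.5 12.4
[239. 142.] 87 [0.658 0.08 ] [0.105 0.01 ] 5.4 bay x,y mm -23.7 -89.2
[189. 146.] 91 [0.642 0.247] [0.105 0.01 ] 5.6 bay x,y mm -24.7 78.7
[253. 185.] 40 [0.51  0.026] [0.041 0.017] 38.4 bay x,y mm -176.8 -129.3
```

View pics/v4.png

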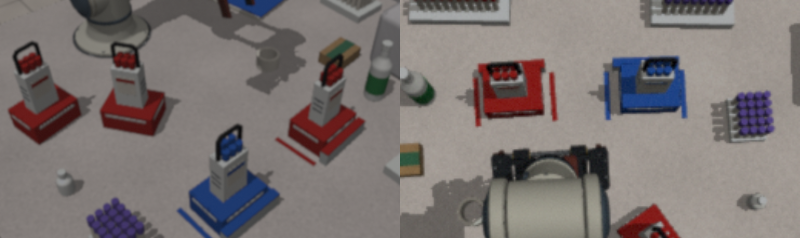

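The carrier stands upright at (512,88) in the crop, between the tapes and against the stop. Carrier and stop together measure 122 mm deep (100 + 20 expected). Nothing else has moved and the arm is clear.

```bash
python3 -c "
from station import *
print(sign_off())"
```

```text
the job is handed in; nothing more can be done
None
```

I pushed the red carrier into the red bay and handed the job in: it stands upright between the tapes, against the stop, with the arm clear and nothing else seen to move, but the sign-off gave no verdict.

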